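# Purge the counting well and hold the bayonet source plug seated

## Robot

A 6-joint arm with a two-finger parallel gripper is mounted at the origin on a cart in front of the work surface, level with it; the furniture and walls round the work are solid. World frame = base frame: x ahead of the robot, y to its left, z up, the work surface at z = 0. Lengths are in m, angles in rad, forces in N, time in s.
With the tool pointing down it reaches from about 0.375 to 0.75 m from the base axis. Payload 9 kg.
Tool frame: the origin (TCP) lies at the very end of the fingers, on their centre line; the grasp point (between the pads) lies 19 mm behind it; z points along the fingers, y is the direction in which the jaws open and shut (so a half turn about z gives the same grasp; the last joint's range is limited). The gripper opens to 85 mm and grips with 20 to 120 N. Pads are 22 mm wide; open, the fingers measure 114 mm over their backs; the gripper's body (76 mm by 85 mm) begins 54 mm behind the grasp point. The pads swing forward as they close: fully open they stand 13 mm farther back than shut.
Start: joints at [1.054, 0.104, 0.097, 1.564, 0, 1.353], TCP at [0.177, 0.573, 0.231] pointing down, gripper open.
Joint ranges: [-2.99, 2.99], [-0.84, 1.86], [-1.1, 1.16], [-1.84, 2.11], [-1.51, 1.56], [-3.14, 3.14]. Speed limits (rad/s): [2.22, 2.22, 2.57, 3.14, 3.14, 3.14].

## Interface

Orientations are given as a rotation vector (axis times angle).
In Python, from workcell import robot gives the robot as it stands.
- The arm moves only by the tool apply_moves, never from a script. Its argument "plan" is a list of rows, each an object of numbers: "tx", "ty", "tz": the shift along the tool's x, y, z in mm; "roll": the turn about the tool's z in rad. A call has 1 to 10 rows; each row shifts and turns the commanded pose from where the row before left it, along the tool's axes as they then stand; what a row does not reach is not made up. A row lasts 1/12 s, in which the tool goes at most 41.7 mm and 7.16 degrees, less where a joint would pass 70% of its speed; a pose out of reach is approached as far as the arm can. A call with a gripper value outside its range is refused whole. "grip" is the finger opening in mm, from 0 to 85.4, set as the call begins (left out, the last holds). The fingers move at their own pace and stop on an object; "force" is the grip in N (left out, the last holds). Time passes only in rows, so rows that do not move let the fingers close. It gives the time, the measured TCP pose, the force and the opening at its end, in the units of the state.
- robot.state(): the state, without advancing time (a new reading comes with each control period).
- robot.capture(name): name is "scene" or "top" or "wrist"; returns the picture (400x640x3 uint8, red, green, blue); there is no depth.
- robot.calibration(name): a dict with "fovy" (degrees; the focal length in pixels is half the picture's height over the tangent of half this angle, whatever the lens; pixels are square), "cx", "cy" (the principal point, pixels), "k1" (the pictures are not rectified: a ray, as slopes to the right and down, at radius r is drawn at 1 + k1 r^2 times it, then the intrinsics apply), "rvec" (rotation vector, rad) and "tvec" (3), from world to camera coordinates, as OpenCV has them. Camera axes: x right, y down, z forward; pixel columns grow to the right and rows downward; lengths in m; the calibration is good to about 2 mm. A picture is of the moment at which its call begins: read the wrist's pose just before it. calibration takes no time and is no camera call; for the wrist camera it gives the pose at the moment of the call.
- robot.sign_off(): hands the job in, once; it reports no verdict.
The state is a dict: "t": time; "joint_positions": joint angles; "qvel": joint speeds; "effort": joint torques, N m; "tcp_pos": TCP position; "orientation": TCP orientation; "contact_force": force on the tool from outside, world axes, zero at the start; "ft_torque": the same for the moment, N m; "width": opening from 0.0 (shut) to 1.0 (fully open).
Only numpy, scipy, OpenCV 4.12 (cv2) and the standard library are available. Lean on these libraries where they do the work, as an engineer would, in place of code of your own. Each camera call takes 0.05 s, during which the arm holds its last target. There are 200 camera calls.

## Task

Blow out the counting well by pressing the spring plunger of its little pump down to its stop and letting it come back up. Then take the plug with the two side lugs and the wing grip, enter it in the well with its lugs through the collar's slots, push it down against the spring and twist it a quarter turn clockwise (seen from above) to its stop. Finish while still holding the plug by its grip and pressing it fully home, flange on the collar, and leave the other things on the desk alone.

Things in the scene. Friction and masses are not known exactly. Their poses are not given: they have to be found in the camera images.
- well_unit: The counting-well unit, fixed to the desk: a dark steel base plate 95 x 195 x 10 mm (x, y, z of its own frame; origin under its centre, on the desk) carrying a grey square well block (74 x 74 mm, top 48 mm above the desk) centred at own y = -50 mm and a grey round pump housing (radius 26 at its foot, 21 above, top at 49 mm) centred at own y = +50 mm.
- well_mouth (a point): Centre of the well's mouth, on the top face of the aluminium collar, 52 mm above the desk; axes those of the unit, z up. Collar 6 mm thick, bore radius 15.5 mm, two slots 13 mm wide that open along this point's +x and -x. Stops under it let a plug turn only clockwise seen from above, 90 degrees (3 of play), and only while its flange is less than 4 mm above the collar.
- spring_pad (a joint): Spring-loaded pad in the well, radius 12.5 mm, pressed by the plug's foot. 0 at rest (pad top 12 mm below the mouth), grows in m as it goes down; 0.014 when the plug's flange lies on the collar. Spring 5 N at 0, 12 N at 0.014. A turned plug that is let go is lifted 4 mm (to 0.010), its lugs caught under the collar.
- pump_top (a point): Centre of the top of the pump plunger's round black head (radius about 15 to 18 mm), 80 mm above the desk at rest; it moves straight down with the plunger. Room to press it with shut fingertips.
- pump (a joint): Pump plunger: 0 up at rest, 0.014 m fully down at its stop. The spring needs 3 N at the start, 8 N at the stop, and brings it back up.
- source_plug: Source plug, loose, 0.11 to 0.21 kg, upright; origin under the centre of its foot, z up. Shaft radius 14 mm, foot chamfered; two lugs at own +x and -x, 10 mm wide, out to radius 21, z 10 to 16 mm; flange radius 22, z 26 to 30; wing grip above: 46 mm along x, 16 mm thick along y, z 30 to 62: grip it across y from above. It fits either way round. Fully home, its origin is 26 mm below the mouth.
- blank_plug: The blank storage plug, a bystander: loose, the same shaft and flange but no lugs, and a round black knob of radius 16 mm (top at 52 mm) in place of the wing. Origin under its foot. Leave it alone.
- sample_jar: A bystander: loose yellow sample jar with a white ribbed cap, 53 mm in diameter, 55 mm high, origin under its foot. Leave it alone.
Things that resemble listed ones, but are neither listed nor needed, are in the scene too. Leave any blue or brown look-alike of the source_plug alone.

How it is judged:
On the way, in this order (a step that is already met when the one before it is completed fails the run):
1. the pump plunger is pressed down to its stop (value of joint pump above 0.012 m), for 0.1 s.
2. the pump plunger has come back up (value of joint pump below 0.003 m), for 0.1 s.
3. the source plug is in the well, lugs along the slots, pushing the spring pad down (value of joint spring_pad above 0.006 m and angle between the x axis of source_plug and the x axis of well_mouth, either way round below 0.3 rad and horizontal distance between source_plug and well_mouth below 0.004 m), for 0.05 s.
4. the plug is turned a quarter turn clockwise and pressed home (value of joint spring_pad above 0.0115 m and angle between the x axis of source_plug and the x axis of well_mouth, either way round above 1.22 rad and horizontal distance between source_plug and well_mouth below 0.004 m and angle between source_plug's own z axis and vertical below 0.1 rad), for 0.2 s.
At the end, for the whole second after the job is handed in: Source plug upright (0.1 rad) and centred (4 mm) in the well, turned 70 degrees or more, pad pressed to 0.0115 m or more, at rest, the fingers still on the plug with over 5 N; pump plunger back up (under 3 mm); blank plug and jar within 20 mm of their start (all of step 4 and contact force between the fingers and source_plug above 5 N and value of joint pump below 0.003 m and linear speed of source_plug below 0.02 m/s and distance of each of blank_plug, sample_jar from where it was at the start of the episode below 0.02 m); the arm keeps its last pose, push and grip.
It fails at once if the blank plug or the sample jar is knocked over or shoved away (angle between any of blank_plug, sample_jar's own z axis and vertical above 0.5 rad or distance of any of blank_plug, sample_jar from where it was at the start of the episode above 0.03 m).
It also fails if it takes over 54 s, if anything falls off the work surface, if the arm or the gripper's body presses on something with over 40 N, if the wrist force passes 120 N, or if a joint passes its speed limit or range.

## Working session

There is one attempt and no reset: what is moved stays moved. The work goes in short steps, Python scripts to look and compute and a tool call to move; the robot and the scene stay as the last step left them, time stands still between calls to the robot, and variables do not carry over. Pictures are saved under pics/ and viewed, about 8 in all and at most 12, crops included, and the job is handed in when it is done.

Besides the shell and the picture viewer there is one more tool, called after ">>>" by a JSON object that holds its "name" and its "arguments", one argument or row to a line. apply_moves: Moves the arm, as the interface text tells. Its arguments: {"type":"object","properties":{"plan":{"type":"array"},"grip":{"type":"number"},"force":{"type":"number"}},"required":["plan"]}

```bash
mkdir -p pics; ls
cat > h.py <<'E'
import numpy as np, cv2
from workcell import robot
def cast(c,uv,z):
    f=200/np.tan(np.radians(c['fovy'])/2)
    uv=np.atleast_2d(uv).astype(float)
    d=(uv-[c['cx'],c['cy']])/f
    r=np.linalg.norm(d,axis=1); u=r.copy()
    for _ in range(30): u=r/(1+c['k1']*u*u)
    d=d*(u/np.maximum(r,1e-9))[:,None]
    R=cv2.Rodrigues(np.array(c['rvec'],float))[0]; t=np.array(c['tvec'],float)
    o=-R.T@t; w=np.c_[d,np.ones(len(d))]@R
    return o+w*((z-o[2])/w[:,2])[:,None]
def proj(c,P):
    f=200/np.tan(np.radians(c['fovy'])/2)
    R=cv2.Rodrigues(np.array(c['rvec'],float))[0]
    p=np.atleast_2d(P)@R.T+np.array(c['tvec'],float); s=p[:,:2]/p[:,2:]
    return s*(1+c['k1']*(s**2).sum(1))[:,None]*f+[c['cx'],c['cy']]
def save(im,n,crop=None,k=1):
    if crop: x0,x1,y0,y1=crop; im=im[y0:y1,x0:x1]
    cv2.imwrite(n,cv2.resize(im[:,:,::-1],None,fx=k,fy=k,interpolation=cv2.INTER_CUBIC))
E
python3 - <<'E'
from h import *
for n in ('top','scene'):
    im=robot.capture(n); np.save(n+'.npy',im); save(im,f'pics/{n}0.png',k=1.25); print(n,robot.calibration(n))
print(robot.state())
E
```

```text
pics
top {'fovy': 55.845321244847334, 'cx': 317.5187650982838, 'cy': 198.8888631220453, 'k1': -0.03776637797694919, 'rvec': array([ 2.14654967, -2.1168903 ,  0.11013778]), 'tvec': array([-0.03849024,  0.48439184,  1.0419627 ])}
scene {'fovy': 46.30993084981576, 'cx': 321.82432737713117, 'cy': 197.0720261853806, 'k1': -0.10489039106519171, 'rvec': array([ 2.02628256, -0.58191725,  0.35823382]), 'tvec': array([-0.44487254,  0.17611264,  0.86306272])}
{'t': 0.1, 'joint_positions': array([ 1.05431069e+00,  1.04661407e-01,  9.65464615e-02,  1.56389150e+00,
       -1.86321932e-05,  1.35311395e+00]), 'qvel': array([ 0.00038293, -0.00053423,  0.00138852, -0.00059988, -0.00020266,
       -0.00041205]), 'effort': array([ 4.83600932e-03, -5.58199990e+01,  5.04724860e+01,  1.29394111e-02,
       -3.31831661e-04,  1.68775057e-05]), 'tcp_pos': array([0.17646184, 0.5731529 , 0.23058699]), 'orientation': array([-4.67552775e-01, -3.10618355e+00,  1.78448084e-03]), 'contact_force': array([ 0.2186764 , -0.31539593, -0.64875617]), 'ft_torque': array([ 0.0058898 , -0.04750624,  0.02749212]), 'width': 1.0004313992367304}
```

View pics/top0.png

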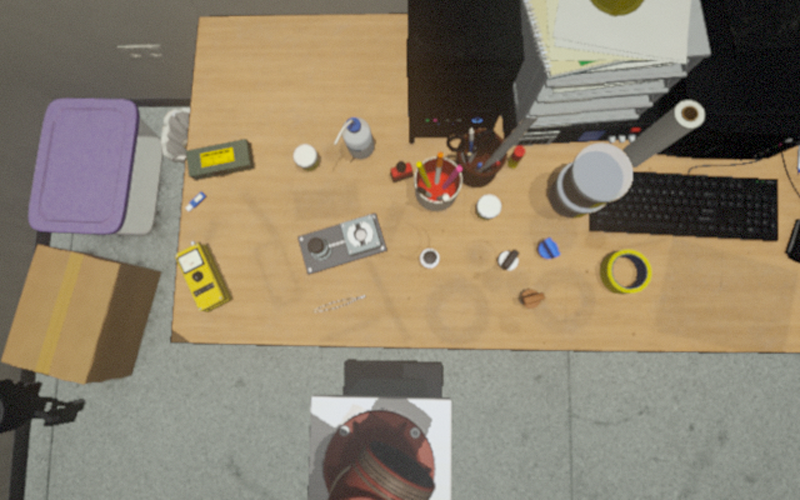

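View pics/scene0.png

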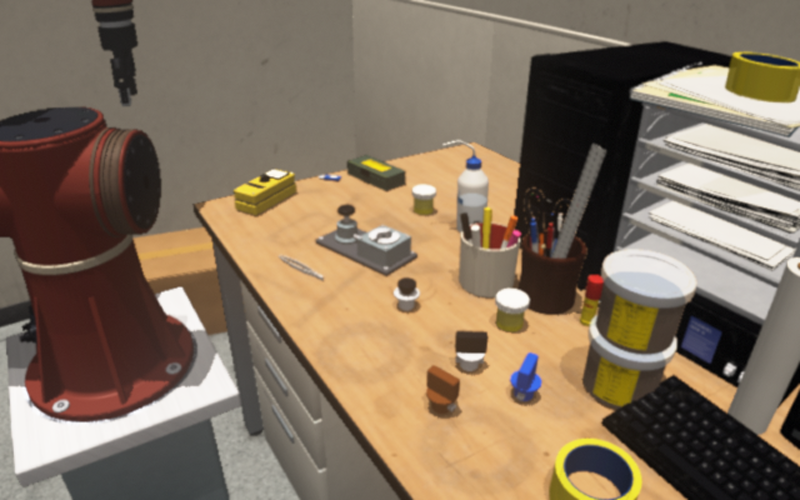

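Top view (shown pixels): the unit is at (342,243), with the pump head at (317,246) and the well at (359,235). The blank plug is at (429,258), and there are two white-capped jars at (305,157) and (488,207). There are three winged plugs: white with a black wing (508,260), blue (548,248) and brown (531,298). Blue and brown are excluded by the task, so the white one fits. I'll confirm that in a crop and measure positions.

Run:
```python
from h import *
t=np.load('top.npy'); s=np.load('scene.npy')
a=cv2.resize(t[160:225,235:435],(800,260),interpolation=cv2.INTER_CUBIC)
b=cv2.resize(s[210:340,300:500],(480,312),interpolation=cv2.INTER_CUBIC)
b=np.hstack([b,np.zeros((312,320,3),np.uint8)])
b[:,480:]=cv2.resize(t[190:230,385:426],(320,312),interpolation=cv2.INTER_CUBIC)
save(np.vstack([a,b]),'pics/crop1.png')
c=robot.calibration('top')
for n,uv,z in [('pump',(317,246),.08),('well',(359,235),.052),('plug',(508,260),.062),('blank',(429,258),.052),('brown',(531,298),.062),('blue',(548,248),.06),('jar1',(488,207),.055),('jar2',(305,157),.055)]:
    print(n,cast(c,np.array(uv)/1.25,z)[0].round(3))
print('corners',cast(c,np.array([(299,246),(376,213),(386,247),(308,272)])/1.25,.01).round(3))
```

```text
pump [0.482 0.142 0.08 ]
well [0.512 0.054 0.052]
plug [ 0.458 -0.277  0.062]
blank [ 0.462 -0.104  0.052]
brown [ 0.376 -0.326  0.062]
blue [ 0.486 -0.366  0.06 ]
jar1 [ 0.579 -0.236  0.055]
jar2 [0.694 0.184 0.055]
corners [[ 0.492  0.2    0.01 ]
 [ 0.572  0.02   0.01 ]
 [ 0.492 -0.005  0.01 ]
 [ 0.431  0.176  0.01 ]]
```

View pics/crop1.png

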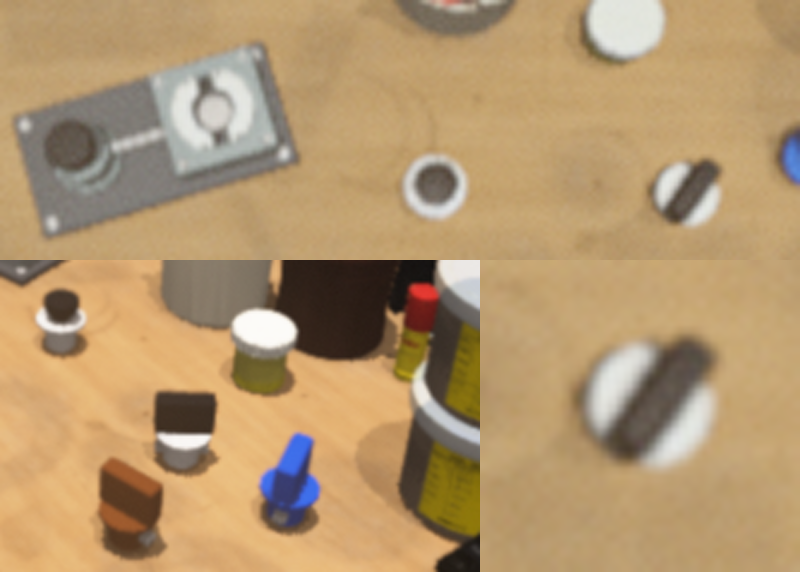

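The crop shows the white plug with the black wing and lugs at about (694,190) in the upper strip. Its neighbours are the blue and brown look-alikes, so this is the source plug. The collar slots run from (205,82) to (223,145), and the pump head is at (73,146).

```bash
cat >> h.py <<'E'
def yaw(s=None):
    s=s or robot.state(); x=cv2.Rodrigues(np.array(s['orientation']))[0][:,0]; return np.arctan2(x[1],x[0])
def delta(x,y,z,psi=None):
    "shift in mm along present tool axes to world point, and roll to tool-x yaw psi"
    s=robot.state(); R=cv2.Rodrigues(np.array(s['orientation']))[0]
    d=R.T@(np.array([x,y,z])-s['tcp_pos'])*1000
    r=None if psi is None else -((psi-yaw(s)+np.pi)%(2*np.pi)-np.pi)
    print('t',round(s['t'],2),'tcp',s['tcp_pos'].round(4),'yaw',yaw(s).round(3),'q6',s['joint_positions'][5].round(3),'-> shift',d.round(1),'roll',r and round(r,3))
E
python3 - <<'E'
from h import *
t=np.load('top.npy');c=robot.calibration('top')
F=lambda u,v:(235+u/4,160+v/4)
print('pump',cast(c,F(73,146),.08)); print('well',cast(c,F(213,112),.052))
sl=cast(c,[F(205,82),F(223,145)],.052); d=sl[0]-sl[1]; print('slot yaw',np.arctan2(d[1],d[0]))
roi=t[195:222,392:425].max(2)<95
ys,xs=np.nonzero(roi); P=cast(c,np.c_[xs+392,ys+195],.062); print(len(P),P.mean(0)); w=np.linalg.svd((P-P.mean(0))[:,:2])[2][0]; print('wing yaw',np.arctan2(w[1],w[0]))
delta(.48,.1,.26,3.44)
k=robot.calibration('wrist'); R=cv2.Rodrigues(k['rvec'])[0]; print('cam',-R.T@k['tvec'],k['fovy'],R[2])
E
```

```text
pump [[0.48292956 0.14321227 0.08      ]]
well [[0.51231067 0.05061872 0.052     ]]
slot yaw 0.30169560589526095
53 [ 0.46169373 -0.27955403  0.062     ]
wing yaw 2.485362091125313
t 0.1 tcp [0.1765 0.5732 0.2306] yaw 2.843 q6 1.353 -> shift [-429.4 -362.9  -29.1] roll -0.597
cam [0.10859836 0.59438739 0.3729065 ] 67.88313767706458 [ 0.26763164 -0.08432517 -0.95982424]
```

>>> {"name": "apply_moves", "arguments": {
  "plan": [
    {"tx": -20,"ty": -15,"tz": -3},
    {"tx": -30,"ty": -26,"tz": -3},
    {"tx": -30,"ty": -26,"tz": -3},
    {"tx": -30,"ty": -26,"tz": -3},
    {"tx": -30,"ty": -26,"tz": -3},
    {"tx": -30,"ty": -26,"tz": -3},
    {"tx": -30,"ty": -26,"tz": -3},
    {"tx": -30,"ty": -26,"tz": -3},
    {"tx": -30,"ty": -26,"tz": -3},
    {"tx": -30,"ty": -26,"tz": -2}
  ],
  "grip": 0
}}

```text
invalid input at $.plan[0]: expected keys tx, ty, tz, roll
```

>>> {"name": "apply_moves", "arguments": {
  "plan": [
    {"tx": -30,"ty": -26},
    {"tx": -30,"ty": -26},
    {"tx": -30,"ty": -26},
    {"tx": -30,"ty": -26},
    {"tx": -19,"ty": -10},
    {"roll": -0.12},
    {"roll": -0.12},
    {"roll": -0.12},
    {"roll": -0.12},
    {"roll": -0.117}
  ]
}}

```text
invalid input at $.plan[0]: expected keys tx, ty, tz, roll
```

Run:
```python
from h import *
k=robot.calibration('wrist'); im=robot.capture('wrist'); np.save('w1.npy',im); np.save('w1c.npy',k,allow_pickle=True)
save(im,'pics/w1.png',k=1.25)
for n,p in [('pump',(.483,.143,.08)),('well',(.512,.051,.052))]: print(n,proj(k,p)*1.25)
delta(.483,.143,.1,3.443)
```

```text
pump [[111.69198926 605.51840939]]
well [[ 72.46060465 610.8387373 ]]
t 0.15 tcp [0.1765 0.5732 0.2307] yaw 2.843 q6 1.353 -> shift [-419.6 -320.8  130.9] roll -0.6
```

View pics/w1.png

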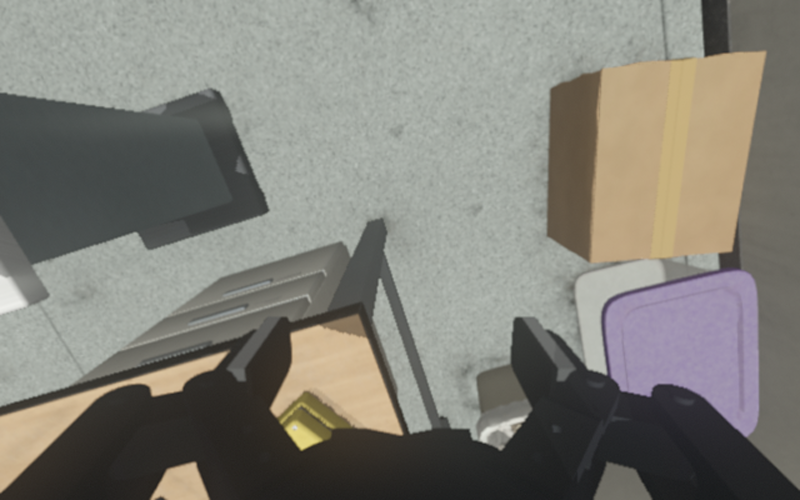

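The move was refused because each row needs all four keys, so this view is still from the start pose: floor, with open fingers at (265,350) and (530,350). I'll redo it with full rows.

>>> {"name": "apply_moves", "arguments": {
  "plan": [
    {"tx": -20,"ty": -15,"tz": -3,"roll": 0},
    {"tx": -30,"ty": -26,"tz": -3,"roll": 0},
    {"tx": -30,"ty": -26,"tz": -3,"roll": 0},
    {"tx": -30,"ty": -26,"tz": -3,"roll": 0},
    {"tx": -30,"ty": -26,"tz": -3,"roll": 0},
    {"tx": -30,"ty": -26,"tz": -3,"roll": 0},
    {"tx": -30,"ty": -26,"tz": -3,"roll": 0},
    {"tx": -30,"ty": -26,"tz": -3,"roll": 0},
    {"tx": -30,"ty": -26,"tz": -3,"roll": 0},
    {"tx": -30,"ty": -26,"tz": -2,"roll": 0}
  ],
  "grip": 0
}}

```text
t: 0.98
tcp_pos: [0.381, 0.2484, 0.2606]
orientation: [0.467, 3.106, 0.0]
contact_force: [0.8, 1.3, 0.2]
width: 0.001
```

>>> {"name": "apply_moves", "arguments": {
  "plan": [
    {"tx": -30,"ty": -26,"tz": 0,"roll": 0},
    {"tx": -30,"ty": -26,"tz": 0,"roll": 0},
    {"tx": -30,"ty": -26,"tz": 0,"roll": 0},
    {"tx": -30,"ty": -26,"tz": 0,"roll": 0},
    {"tx": -19,"ty": -10,"tz": 0,"roll": 0},
    {"tx": 0,"ty": 0,"tz": 0,"roll": -0.12},
    {"tx": 0,"ty": 0,"tz": 0,"roll": -0.12},
    {"tx": 0,"ty": 0,"tz": 0,"roll": -0.12},
    {"tx": 0,"ty": 0,"tz": 0,"roll": -0.12},
    {"tx": 0,"ty": 0,"tz": 0,"roll": -0.117}
  ]
}}

```text
t: 1.82
tcp_pos: [0.4797, 0.1001, 0.26]
orientation: [0.476, -3.105, -0.0]
contact_force: [0.1, 0.8, 0.9]
width: 0.002
```

Run:
```python
from h import *
k=robot.calibration('wrist'); im=robot.capture('wrist'); np.save('w1.npy',im); np.save('w1c.npy',k,allow_pickle=True)
save(im,'pics/w2.png',k=1.25)
for n,p in [('pump',(.483,.143,.08)),('well',(.512,.051,.052))]: print(n,proj(k,p)*1.25)
delta(.483,.143,.1,3.443)
```

```text
pump [[445.31079612 247.10242171]]
well [[342.64636993 239.78898991]]
t 1.87 tcp [0.4796 0.1002 0.26  ] yaw -2.829 q6 -0.374 -> shift [-16.4  39.7 160. ] roll 0.011
```

View pics/w2.png

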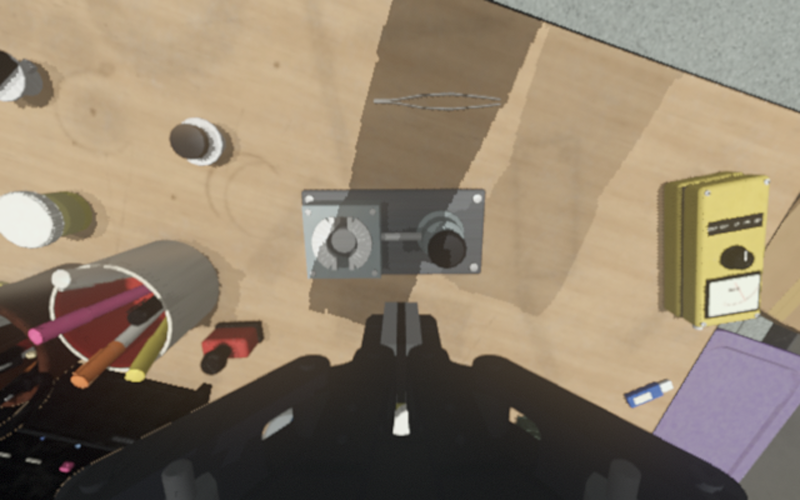

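Wrist view: pump head at (446,247), matching the prediction, and collar centre at (342,243). The unit lies square in the image.

Run:
```python
from h import *
k=np.load('w1c.npy',allow_pickle=True).item()
print('pump',cast(k,np.array((446,247))/1.25,.08),'well',cast(k,np.array((342,243))/1.25,.052))
p=cast(k,np.array([(303,190),(485,190),(482,273)])/1.25,.01);print(p)
d=p[1]-p[0];print(np.arctan2(d[1],d[0])-np.pi/2)
im=np.load('w1.npy')
g=im[165:222,246:302].astype(int)
m=((g.min(2)>185)).astype(np.uint8); ys,xs=np.nonzero(m); (e)=cv2.minEnclosingCircle(np.c_[xs+246,ys+165].astype(np.float32)); print(e,len(xs),cast(k,e[0],.052))
save(im,'pics/w2c.png',(240,400,140,230),5)
```

```text
pump [[0.48272526 0.14355913 0.08      ]] well [[0.51530152 0.05122562 0.052     ]]
[[ 0.48450107 -0.00564335  0.01      ]
 [ 0.42765663  0.17603851  0.01      ]
 [ 0.51448244  0.20582829  0.01      ]]
0.3032301538615527
((248.31808471679688, 192.44830322265625), 25.553775787353516) 320 [[0.52209824 0.02133107 0.052     ]]
```

View pics/w2c.png

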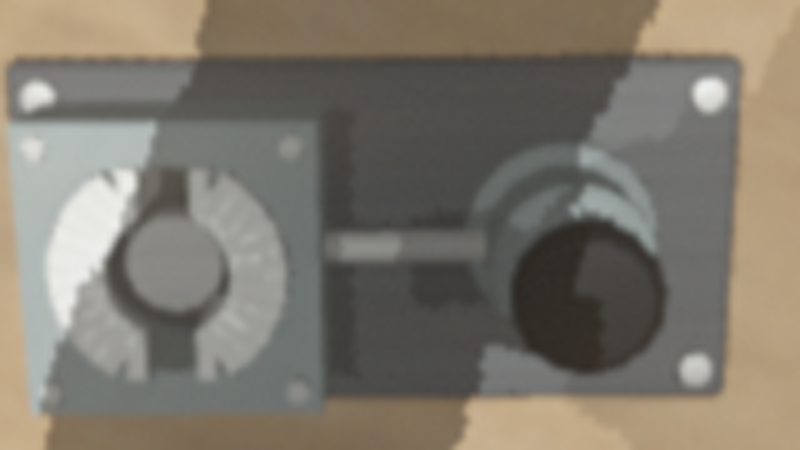

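>>> {"name": "apply_moves", "arguments": {
  "plan": [
    {"tx": -9,"ty": 21,"tz": 20,"roll": 0},
    {"tx": -8,"ty": 20,"tz": 35,"roll": 0},
    {"tx": 0,"ty": 0,"tz": 35,"roll": 0},
    {"tx": 0,"ty": 0,"tz": 35,"roll": 0},
    {"tx": 0,"ty": 0,"tz": 35,"roll": 0},
    {"tx": 0,"ty": 0,"tz": 15,"roll": 0},
    {"tx": 0,"ty": 0,"tz": 8,"roll": 0},
    {"tx": 0,"ty": 0,"tz": 6,"roll": 0},
    {"tx": 0,"ty": 0,"tz": 4,"roll": 0},
    {"tx": 0,"ty": 0,"tz": 0,"roll": 0}
  ]
}}

```text
t: 2.7
tcp_pos: [0.4839, 0.1445, 0.0681]
orientation: [0.464, -3.107, -0.0]
contact_force: [-5.3, 0.2, 7.2]
width: -0.003
```

>>> {"name": "apply_moves", "arguments": {
  "plan": [
    {"tx": 0,"ty": 0,"tz": 1.5,"roll": 0},
    {"tx": 0,"ty": 0,"tz": 0,"roll": 0},
    {"tx": 0,"ty": 0,"tz": 0,"roll": 0}
  ]
}}

```text
t: 2.95
tcp_pos: [0.4845, 0.1445, 0.0677]
orientation: [-0.464, 3.106, 0.0]
contact_force: [-5.4, 1.3, 6.3]
width: 0.005
```

>>> {"name": "apply_moves", "arguments": {
  "plan": [
    {"tx": 0,"ty": 0,"tz": 2,"roll": 0},
    {"tx": 0,"ty": 0,"tz": 2,"roll": 0},
    {"tx": 0,"ty": 0,"tz": 0,"roll": 0},
    {"tx": 0,"ty": 0,"tz": 0,"roll": 0}
  ]
}}

```text
t: 3.28
tcp_pos: [0.4849, 0.1445, 0.0658]
orientation: [-0.464, 3.105, -0.001]
contact_force: [-13.7, -1.2, 25.5]
width: 0.003
```

>>> {"name": "apply_moves", "arguments": {
  "plan": [
    {"tx": 0,"ty": 0,"tz": -5,"roll": 0},
    {"tx": 0,"ty": 0,"tz": -15,"roll": 0},
    {"tx": 0,"ty": 0,"tz": -30,"roll": 0},
    {"tx": 0,"ty": 0,"tz": -30,"roll": 0},
    {"tx": 0,"ty": 0,"tz": -35,"roll": 0},
    {"tx": 0,"ty": 0,"tz": -35,"roll": 0},
    {"tx": 0,"ty": 0,"tz": -25,"roll": 0},
    {"tx": 0,"ty": 0,"tz": 0,"roll": 0}
  ],
  "grip": 85
}}

```text
t: 3.95
tcp_pos: [0.4868, 0.1444, 0.2443]
orientation: [-0.463, 3.097, -0.002]
contact_force: [0.1, -0.1, 0.2]
width: 0.992
```

Run:
```python
from h import *
delta(.482,-.295,.23,2.485)
```

```text
t 3.95 tcp [0.4868 0.1444 0.2443] yaw -2.845 q6 -0.266 -> shift [ 133.2 -418.8   14.1] roll 0.953
```

>>> {"name": "apply_moves", "arguments": {
  "plan": [
    {"tx": 7,"ty": -21,"tz": 1,"roll": 0},
    {"tx": 11,"ty": -35,"tz": 1,"roll": 0},
    {"tx": 11,"ty": -35,"tz": 1,"roll": 0},
    {"tx": 11,"ty": -35,"tz": 1,"roll": 0},
    {"tx": 11,"ty": -35,"tz": 1,"roll": 0},
    {"tx": 11,"ty": -35,"tz": 1,"roll": 0},
    {"tx": 11,"ty": -35,"tz": 1,"roll": 0},
    {"tx": 11,"ty": -35,"tz": 1,"roll": 0},
    {"tx": 11,"ty": -35,"tz": 1,"roll": 0},
    {"tx": 11,"ty": -35,"tz": 1,"roll": 0}
  ]
}}

```text
t: 4.78
tcp_pos: [0.4814, -0.2102, 0.2278]
orientation: [-0.464, 3.106, -0.002]
contact_force: [1.0, 0.9, 0.2]
width: 0.996
```

>>> {"name": "apply_moves", "arguments": {
  "plan": [
    {"tx": 11,"ty": -35,"tz": 1,"roll": 0},
    {"tx": 16,"ty": -47,"tz": 1,"roll": 0},
    {"tx": 0,"ty": 0,"tz": 0,"roll": 0.119},
    {"tx": 0,"ty": 0,"tz": 0,"roll": 0.119},
    {"tx": 0,"ty": 0,"tz": 0,"roll": 0.119},
    {"tx": 0,"ty": 0,"tz": 0,"roll": 0.119},
    {"tx": 0,"ty": 0,"tz": 0,"roll": 0.119},
    {"tx": 0,"ty": 0,"tz": 0,"roll": 0.119},
    {"tx": 0,"ty": 0,"tz": 0,"roll": 0.119},
    {"tx": 0,"ty": 0,"tz": 0,"roll": 0.119}
  ]
}}

```text
t: 5.62
tcp_pos: [0.4802, -0.2867, 0.2258]
orientation: [1.019, 2.97, -0.001]
contact_force: [0.5, -0.8, 0.6]
width: 0.994
```

Run:
```python
from h import *
k=robot.calibration('wrist'); im=robot.capture('wrist'); np.save('w3.npy',im); np.save('w3c.npy',k,allow_pickle=True)
save(im,'pics/w3.png',k=1.25)
delta(.4617,-.2796,.1,2.485)
print(proj(k,(.4617,-.2796,.062))*1.25)
```

```text
t 5.67 tcp [ 0.4802 -0.2866  0.2258] yaw 2.472 q6 -0.102 -> shift [ 19.1  -6.  125.8] roll -0.013
[[393.65421391 211.11596451]]
```

View pics/w3.png

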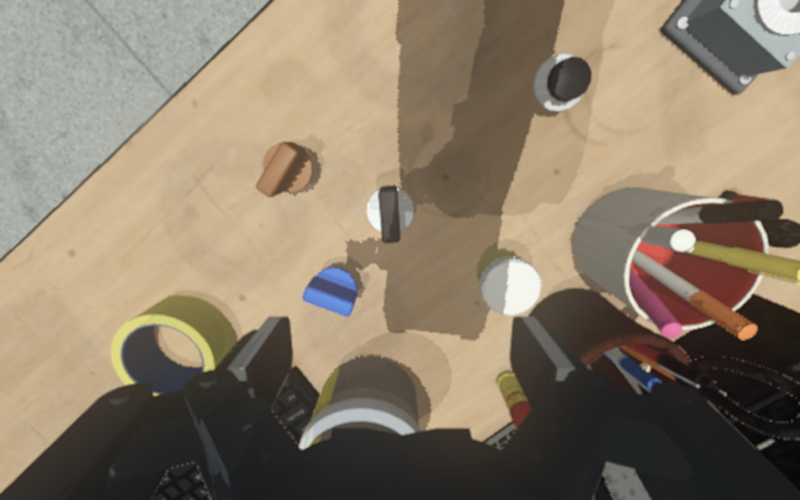

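Wrist view: the source plug's black wing is at about (389,214), nearly parallel to the image column. Blue is at (332,290), brown at (285,168), a jar at (510,285) and the blank plug at (562,82).

Run:
```python
from h import *
k=np.load('w3c.npy',allow_pickle=True).item(); im=np.load('w3.npy')
g=im[140:205,285:338]; m=(g.max(2)<85).astype(np.uint8)
n,l,s,c=cv2.connectedComponentsWithStats(m); print(s[1:],c[1:])
i=1+np.argmax(s[1:,4]); ys,xs=np.nonzero(l==i); r=cv2.minAreaRect(np.c_[xs+285,ys+140].astype(np.float32)); print(r)
P=cast(k,np.c_[xs+285,ys+140],.06); print('ctr',P.mean(0)); w=np.linalg.svd((P-P.mean(0))[:,:2])[2][0]; print('wing',np.arctan2(w[1],w[0]))
# flange white
m=((g.min(2)>140)|(m>0)).astype(np.uint8); n,l,s,c=cv2.connectedComponentsWithStats(m); i=1+np.argmax(s[1:,4]); print(s[i],c[i]); print('flange',cast(k,c[i]+[285,140],.03))
save(im,'pics/w3c.png',(280,345,135,210),8)
```

```text
[[ 19   9  16  45 271]
 [ 21  37   1   2   2]
 [ 21  42   1   1   1]] [[28.94833948 35.45387454]
 [21.         37.5       ]
 [21.         42.        ]]
((311.7111511230469, 171.11740112304688), (43.94225311279297, 13.546300888061523), 87.0643310546875)
ctr [ 0.4669367  -0.28507132  0.06      ]
wing -0.6435163827853195
[  0   0  20  54 927] [ 8.78317152 26.55771305]
flange [[ 0.44868497 -0.30086306  0.03      ]]
```

View pics/w3c.png

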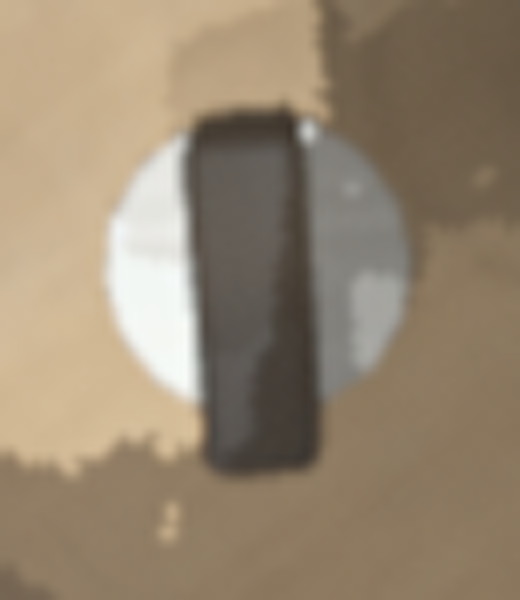

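Run:
```python
from h import *
k=np.load('w3c.npy',allow_pickle=True).item()
P=cast(k,np.array([(246,140),(263,465)])/8+[280,135],.062); d=P[0]-P[1]; print(P,P.mean(0),np.linalg.norm(d)); y=np.arctan2(d[1],d[0]); print(y)
print('flange',cast(k,np.array([(257.5,255)])/8+[280,135],.03))
delta(*P.mean(0)[:2],.034,y)
```

```text
[[ 0.44583639 -0.27252493  0.062     ]
 [ 0.48073286 -0.29736786  0.062     ]] [ 0.46328463 -0.28494639  0.062     ] 0.042836135470047124
2.5229221282113583
flange [[ 0.46190038 -0.28449041  0.03      ]]
t 5.67 tcp [ 0.4802 -0.2866  0.2258] yaw 2.472 q6 -0.102 -> shift [ 14.7  -9.2 191.8] roll -0.051
```

>>> {"name": "apply_moves", "arguments": {
  "plan": [
    {"tx": 15,"ty": -9,"tz": 15,"roll": -0.05},
    {"tx": 0,"ty": 0,"tz": 33,"roll": 0},
    {"tx": 0,"ty": 0,"tz": 33,"roll": 0},
    {"tx": 0,"ty": 0,"tz": 33,"roll": 0},
    {"tx": 0,"ty": 0,"tz": 30,"roll": 0},
    {"tx": 0,"ty": 0,"tz": 0,"roll": 0}
  ],
  "grip": 50
}}

```text
t: 6.17
tcp_pos: [0.46, -0.2818, 0.0753]
orientation: [-0.93, -2.994, -0.006]
contact_force: [-0.1, 1.8, -1.3]
width: 0.584
```

Run:
```python
from h import *
delta(.463,-.2848,.034,2.523)
```

```text
t 6.17 tcp [ 0.46   -0.2818  0.0753] yaw 2.539 q6 -0.19 -> shift [-4.5 -0.8 41.3] roll 0.016
```

>>> {"name": "apply_moves", "arguments": {
  "plan": [
    {"tx": -4,"ty": -1,"tz": 10,"roll": 0.016},
    {"tx": 0,"ty": 0,"tz": 15,"roll": 0},
    {"tx": 0,"ty": 0,"tz": 12,"roll": 0},
    {"tx": 0,"ty": 0,"tz": 4,"roll": 0},
    {"tx": 0,"ty": 0,"tz": 0,"roll": 0},
    {"tx": 0,"ty": 0,"tz": 0,"roll": 0}
  ]
}}

```text
t: 6.67
tcp_pos: [0.4657, -0.2877, 0.0409]
orientation: [0.958, 2.991, -0.001]
contact_force: [0.2, 0.1, 0.5]
width: 0.585
```

>>> {"name": "apply_moves", "arguments": {
  "plan": [
    {"tx": 0,"ty": 0,"tz": 0,"roll": 0},
    {"tx": 0,"ty": 0,"tz": 0,"roll": 0},
    {"tx": 0,"ty": 0,"tz": 0,"roll": 0},
    {"tx": 0,"ty": 0,"tz": 0,"roll": 0},
    {"tx": 0,"ty": 0,"tz": 0,"roll": 0},
    {"tx": 0,"ty": 0,"tz": 0,"roll": 0},
    {"tx": 0,"ty": 0,"tz": 0,"roll": 0},
    {"tx": 0,"ty": 0,"tz": 0,"roll": 0}
  ],
  "grip": 8,
  "force": 70
}}

```text
t: 7.33
tcp_pos: [0.4658, -0.2879, 0.0409]
orientation: [0.958, 2.99, -0.001]
contact_force: [0.5, 0.1, 5.8]
width: 0.167
```

The grip is 7 mm too high because the earlier rows fell short. I'll open, lower and grip again.

>>> {"name": "apply_moves", "arguments": {
  "plan": [
    {"tx": 0,"ty": 0,"tz": 0,"roll": 0},
    {"tx": 0,"ty": 0,"tz": 0,"roll": 0},
    {"tx": 0,"ty": 0,"tz": 0,"roll": 0},
    {"tx": 4,"ty": 0,"tz": 0,"roll": 0},
    {"tx": 0,"ty": 0,"tz": 4,"roll": 0},
    {"tx": 0,"ty": 0,"tz": 3,"roll": 0},
    {"tx": 0,"ty": 0,"tz": 0,"roll": 0},
    {"tx": 0,"ty": 0,"tz": 0,"roll": 0}
  ],
  "grip": 45
}}

```text
t: 8.0
tcp_pos: [0.4617, -0.2847, 0.0325]
orientation: [-0.958, -2.991, -0.001]
contact_force: [0.3, 0.4, -0.7]
width: 0.527
```

>>> {"name": "apply_moves", "arguments": {
  "plan": [
    {"tx": 0,"ty": 0,"tz": 0,"roll": 0},
    {"tx": 0,"ty": 0,"tz": 0,"roll": 0},
    {"tx": 0,"ty": 0,"tz": 0,"roll": 0},
    {"tx": 0,"ty": 0,"tz": 0,"roll": 0},
    {"tx": 0,"ty": 0,"tz": 0,"roll": 0},
    {"tx": 0,"ty": 0,"tz": 0,"roll": 0},
    {"tx": 0,"ty": 0,"tz": 0,"roll": 0}
  ],
  "grip": 8,
  "force": 80
}}

```text
t: 8.58
tcp_pos: [0.4622, -0.2853, 0.0333]
orientation: [0.958, 2.991, -0.0]
contact_force: [-0.1, 0.8, 3.9]
width: 0.173
```

>>> {"name": "apply_moves", "arguments": {
  "plan": [
    {"tx": 0,"ty": 0,"tz": -10,"roll": 0},
    {"tx": 0,"ty": 0,"tz": -25,"roll": 0},
    {"tx": 0,"ty": 0,"tz": -30,"roll": 0},
    {"tx": 0,"ty": 0,"tz": -30,"roll": 0},
    {"tx": 0,"ty": 0,"tz": -30,"roll": 0},
    {"tx": 0,"ty": 0,"tz": 0,"roll": 0},
    {"tx": 0,"ty": 0,"tz": 0,"roll": 0}
  ]
}}

```text
t: 9.17
tcp_pos: [0.4628, -0.2857, 0.1601]
orientation: [0.957, 2.989, -0.002]
contact_force: [0.4, 1.1, -2.4]
width: 0.179
```

Run:
```python
from h import *
s=robot.state(); print(s['width']*85.4,s['contact_force'],s['joint_positions'],s['orientation'])
im=robot.capture('scene'); k=robot.calibration('scene'); u,v=proj(k,s['tcp_pos'])[0]; print(u,v)
im2=robot.capture('wrist')
u=int(np.clip(u,60,580)); v=int(np.clip(v,60,340))
a=cv2.resize(im[v-60:v+60,u-60:u+60],(400,400),interpolation=cv2.INTER_CUBIC)
b=cv2.resize(im2[200:360,240:400],(400,400),interpolation=cv2.INTER_CUBIC)
save(np.hstack([a,b]),'pics/g1.png')
delta(.515,.0515,.16,.303+np.pi)
```

```text
15.265649033000134 [ 0.37698262  1.14772701 -2.4392462 ] [-7.93821248e-01 -7.36294998e-02 -2.11141256e-01  1.43003291e+00
  1.41634800e-04 -1.74109474e-01] [ 9.57040495e-01  2.98917770e+00 -2.17760291e-03]
381.2510960954915 220.52328870636026
t 9.27 tcp [ 0.4616 -0.2846  0.157 ] yaw 2.522 q6 -0.174 -> shift [151.7 304.6  -2.6] roll -0.923
```

View pics/g1.png

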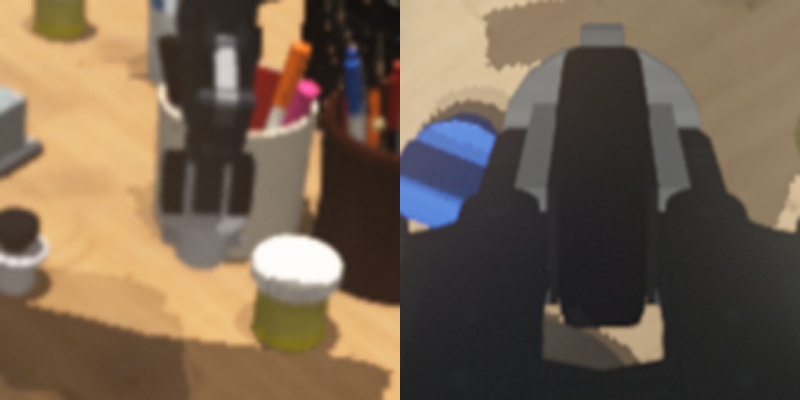

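Run:
```python
from h import *
s=robot.state(); k=robot.calibration('wrist'); R=cv2.Rodrigues(np.array(s['orientation']))[0]
print(s['tcp_pos'])
for uv,dz in [((320,218.8),.029),((320,328.8),.029),((312,328.8),.029),((328,328.8),.029),((321,218.8),-.003)]:
    print(((cast(k,uv,s['tcp_pos'][2]+dz)[0]-s['tcp_pos'])@R*1000).round(1))
g=robot.state
```

```text
[ 0.46155959 -0.28455846  0.15703141]
[ 31.7  -0.1 -29. ]
[-20.9  -0.2 -29. ]
[-20.9  -3.8 -29. ]
[-20.9   3.4 -29. ]
[20.5  0.3  3. ]
```

The plug is held upright and aligned with the jaws; the wing is at (600,180) in the right half, with the +x lug visible at (600,35). Next I carry it over the well.

>>> {"name": "apply_moves", "arguments": {
  "plan": [
    {"tx": 8,"ty": 17,"tz": -15,"roll": 0},
    {"tx": 16,"ty": 32,"tz": -15,"roll": 0},
    {"tx": 16,"ty": 32,"tz": 0,"roll": 0},
    {"tx": 16,"ty": 32,"tz": 0,"roll": 0},
    {"tx": 16,"ty": 32,"tz": 0,"roll": 0},
    {"tx": 16,"ty": 32,"tz": 0,"roll": 0},
    {"tx": 16,"ty": 32,"tz": 0,"roll": 0},
    {"tx": 16,"ty": 32,"tz": 0,"roll": 0},
    {"tx": 16,"ty": 32,"tz": 0,"roll": 0},
    {"tx": 16,"ty": 32,"tz": 0,"roll": 0}
  ]
}}

```text
t: 10.1
tcp_pos: [0.5144, 0.0535, 0.1862]
orientation: [-0.957, -2.989, 0.001]
contact_force: [0.9, -0.6, -1.1]
width: 0.176
```

>>> {"name": "apply_moves", "arguments": {
  "plan": [
    {"tx": 0,"ty": 0,"tz": 0,"roll": -0.115},
    {"tx": 0,"ty": 0,"tz": 0,"roll": -0.115},
    {"tx": 0,"ty": 0,"tz": 0,"roll": -0.115},
    {"tx": 0,"ty": 0,"tz": 0,"roll": -0.115},
    {"tx": 0,"ty": 0,"tz": 0,"roll": -0.115},
    {"tx": 0,"ty": 0,"tz": 0,"roll": -0.115},
    {"tx": 0,"ty": 0,"tz": 0,"roll": -0.115},
    {"tx": 0,"ty": 0,"tz": 0,"roll": -0.115},
    {"tx": 0,"ty": 0,"tz": 0,"roll": 0},
    {"tx": 0,"ty": 0,"tz": 0,"roll": 0}
  ]
}}

```text
t: 10.93
tcp_pos: [0.5147, 0.0517, 0.1866]
orientation: [0.464, -3.105, -0.001]
contact_force: [0.4, -0.6, -2.0]
width: 0.172
```

Run:
```python
from h import *
delta(.515,.0515,.12,.303+np.pi)
```

```text
t 10.93 tcp [0.5147 0.0517 0.1866] yaw -2.845 q6 -0.45 -> shift [-0.4 -0.3 66.6] roll -0.006
```

>>> {"name": "apply_moves", "arguments": {
  "plan": [
    {"tx": 0,"ty": 0,"tz": 15,"roll": 0},
    {"tx": 0,"ty": 0,"tz": 25,"roll": 0},
    {"tx": 0,"ty": 0,"tz": 18,"roll": 0},
    {"tx": 0,"ty": 0,"tz": 8,"roll": 0},
    {"tx": 0,"ty": 0,"tz": 0,"roll": 0},
    {"tx": 0,"ty": 0,"tz": 0,"roll": 0}
  ]
}}

```text
t: 11.43
tcp_pos: [0.5152, 0.0516, 0.122]
orientation: [0.467, -3.106, -0.0]
contact_force: [0.6, -0.5, -0.7]
width: 0.167
```

Run:
```python
from h import *
k=robot.calibration('wrist');np.save('w4c.npy',k,allow_pickle=True)
w=robot.capture('wrist'); s=robot.capture('scene'); np.save('w4.npy',w)
st=robot.state(); np.save('w4s.npy',st,allow_pickle=True); print(st['tcp_pos'],yaw(st))
# predicted collar outline, slot ends
q=.303; ex=np.array([np.cos(q),np.sin(q),0]); ey=np.array([-ex[1],ex[0],0]); M=np.array([.515,.0515,.052])
print(proj(k,[M-ex*.03,M-ex*.0155-ey*.0065,M-ex*.0155+ey*.0065,M-ex*.037-ey*.037,M-ex*.037+ey*.037]).round(1))
u,v=proj(robot.calibration('scene'),M)[0].astype(int); print(u,v)
a=cv2.resize(w[130:290,220:420],(500,400),interpolation=cv2.INTER_CUBIC)
b=cv2.resize(s[v-60:v+40,u-35:u+40],(300,400),interpolation=cv2.INTER_CUBIC)
save(np.hstack([a,b]),'pics/w4.png')
```

```text
[0.51612882 0.0514604  0.12327992] -2.8423619571121956
[[320.4 175.7]
 [311.7 195.1]
 [329.3 195. ]
 [268.8 166.3]
 [371.9 165.8]]
306 187
```

View pics/w4.png

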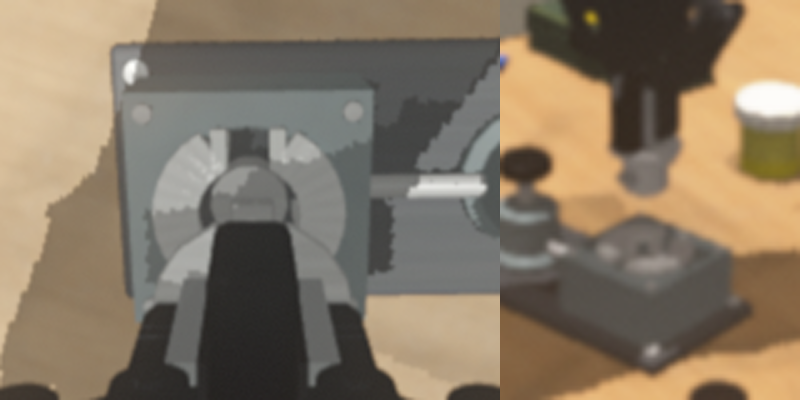

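Run:
```python
from h import *
k=np.load('w4c.npy',allow_pickle=True).item(); s=np.load('w4s.npy',allow_pickle=True).item(); R=cv2.Rodrigues(np.array(s['orientation']))[0]
f=lambda u,v,z:((cast(k,(220+u/2.5,130+v/2.5),z)[0]-s['tcp_pos'])@R*1000).round(1)
print('corners',f(122,90,.048),f(375,88,.048),'collar L,R',f(150,205,.052),f(347,205,.052),'collar/slot top',f(249,129,.052))
print('pad upper edge? ',f(249,158,.040)); print('wing top end',f(251,224,s['tcp_pos'][2]-.003),f(251,224,s['tcp_pos'][2]+.029))
print('flange L/R',f(158,290,s['tcp_pos'][2]-.003),f(350,290,s['tcp_pos'][2]-.003))
print('lug',f(250,195,s['tcp_pos'][2]-.017),f(250,172,s['tcp_pos'][2]-.017))
```

```text
corners [ 37.6 -37.4  75.2] [38.1 36.5 75.2] collar L,R [  3.6 -30.   71.3] [ 3.5 29.1 71.3] collar/slot top [26.8 -0.3 71.2]
pad upper edge?  [15.1 -0.3 83.3]
wing top end [21.3  0.3  3. ] [ 32.5   0.3 -29.1]
flange L/R [  6.7 -19.3   3. ] [ 6.6 21.1  3. ]
lug [23.3  0.1 17. ] [28.6  0.1 17. ]
```

The gripped plug is about 1 mm to the image right of the slot and collar centre line: slot centre column 249, wing and flange centre about 252. I'll correct that and go down to just above pad contact.

>>> {"name": "apply_moves", "arguments": {
  "plan": [
    {"tx": 0.5,"ty": -1,"tz": 0,"roll": 0},
    {"tx": 0,"ty": 0,"tz": 15,"roll": 0},
    {"tx": 0,"ty": 0,"tz": 13,"roll": 0},
    {"tx": 0,"ty": 0,"tz": 8,"roll": 0},
    {"tx": 0,"ty": 0,"tz": 5,"roll": 0},
    {"tx": 0,"ty": 0,"tz": 3,"roll": 0},
    {"tx": 0,"ty": 0,"tz": 2,"roll": 0},
    {"tx": 0,"ty": 0,"tz": 0,"roll": 0}
  ]
}}

```text
t: 12.2
tcp_pos: [0.5152, 0.0505, 0.0759]
orientation: [0.47, -3.106, -0.0]
contact_force: [0.0, -0.6, -0.7]
width: 0.174
```

>>> {"name": "apply_moves", "arguments": {
  "plan": [
    {"tx": 0,"ty": 0,"tz": 2,"roll": 0},
    {"tx": 0,"ty": 0,"tz": 2,"roll": 0},
    {"tx": 0,"ty": 0,"tz": 2,"roll": 0},
    {"tx": 0,"ty": 0,"tz": 0,"roll": 0}
  ]
}}

```text
t: 12.53
tcp_pos: [0.5157, 0.0504, 0.0704]
orientation: [-0.47, 3.105, -0.0]
contact_force: [-0.0, 1.1, 4.3]
width: 0.173
```

>>> {"name": "apply_moves", "arguments": {
  "plan": [
    {"tx": 0,"ty": 0,"tz": 3,"roll": 0},
    {"tx": 0,"ty": 0,"tz": 3,"roll": 0},
    {"tx": 0,"ty": 0,"tz": 3,"roll": 0},
    {"tx": 0,"ty": 0,"tz": 2,"roll": 0},
    {"tx": 0,"ty": 0,"tz": 1,"roll": 0},
    {"tx": 0,"ty": 0,"tz": 1,"roll": 0},
    {"tx": 0,"ty": 0,"tz": 0,"roll": 0}
  ]
}}

```text
t: 13.12
tcp_pos: [0.5159, 0.0504, 0.0592]
orientation: [-0.47, 3.105, -0.001]
contact_force: [-8.0, 0.3, 18.1]
width: 0.174
```

>>> {"name": "apply_moves", "arguments": {
  "plan": [
    {"tx": 0,"ty": 0,"tz": 0.5,"roll": 0.08},
    {"tx": 0,"ty": 0,"tz": 0,"roll": 0.12},
    {"tx": 0,"ty": 0,"tz": 0,"roll": 0.12},
    {"tx": 0,"ty": 0,"tz": 0,"roll": 0.12},
    {"tx": 0,"ty": 0,"tz": 0,"roll": 0.12},
    {"tx": 0,"ty": 0,"tz": 0,"roll": 0.12},
    {"tx": 0,"ty": 0,"tz": 0,"roll": 0.12}
  ]
}}

```text
t: 13.7
tcp_pos: [0.5169, 0.0512, 0.0592]
orientation: [0.783, 3.039, 0.004]
contact_force: [-2.5, 5.7, 18.4]
width: 0.171
```

Run:
```python
from h import *
delta(.515,.051,.059,.303+np.pi/2); s=robot.state(); print(s['contact_force'],s['ft_torque'],s['orientation'])
```

```text
t 13.7 tcp [0.5169 0.0512 0.0592] yaw 2.637 q6 0.35 -> shift [ 1.6 -1.1  0.2] roll 0.763
[-2.45499258  5.69937292 18.40954962] [1.22259651 0.75258576 0.27085909] [0.78333007 3.03861039 0.00374985]
```

Turning freely with the flange still down. I'll continue to the stop.

>>> {"name": "apply_moves", "arguments": {
  "plan": [
    {"tx": 0,"ty": 0,"tz": 0,"roll": 0.12},
    {"tx": 0,"ty": 0,"tz": 0,"roll": 0.12},
    {"tx": 0,"ty": 0,"tz": 0,"roll": 0.12},
    {"tx": 0,"ty": 0,"tz": 0,"roll": 0.12},
    {"tx": 0,"ty": 0,"tz": 0,"roll": 0.12},
    {"tx": 0,"ty": 0,"tz": 0,"roll": 0.12},
    {"tx": 0,"ty": 0,"tz": 0,"roll": 0.04},
    {"tx": 0,"ty": 0,"tz": 0,"roll": 0},
    {"tx": 0,"ty": 0,"tz": 0,"roll": 0}
  ]
}}

```text
t: 14.45
tcp_pos: [0.5171, 0.0511, 0.0593]
orientation: [1.848, 2.537, 0.005]
contact_force: [-2.3, 5.5, 18.3]
width: 0.175
```

Run:
```python
from h import *
delta(.515,.051,.059,.303+np.pi/2); s=robot.state(); print(s['contact_force'],s['ft_torque'],s['orientation'],s['qvel'].round(3))
w=robot.capture('wrist'); c=robot.capture('scene'); t=robot.capture('top')
u,v=proj(robot.calibration('scene'),[.515,.051,.06])[0].astype(int)
a=cv2.resize(w[130:350,220:420],(400,440),interpolation=cv2.INTER_CUBIC)
b=cv2.resize(c[v-60:v+50,u-50:u+50],(400,440),interpolation=cv2.INTER_CUBIC)
save(np.hstack([a,b]),'pics/end.png')
```

```text
t 14.45 tcp [0.5171 0.0511 0.0593] yaw 1.882 q6 1.105 -> shift [ 0.6 -2.   0.3] roll 0.008
[-2.30010517  5.45035711 18.30170689] [1.0239683  0.6874339  0.01427509] [1.84826928 2.53680011 0.00543872] [-0.001 -0.002  0.    -0.001 -0.    -0.008]
```

View pics/end.png

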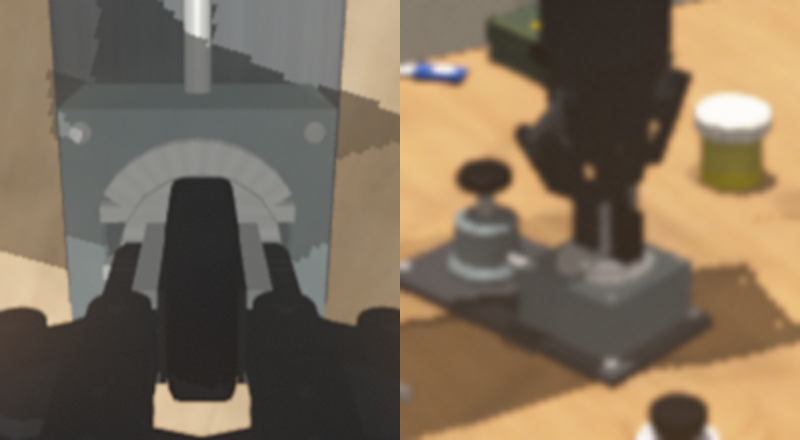

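The wing has been turned across the slots, the flange is on the collar and the pump head is up. I'll add a small nudge to the stop, settle, then hand in.

>>> {"name": "apply_moves", "arguments": {
  "plan": [
    {"tx": 0,"ty": 0,"tz": 0.5,"roll": 0.03},
    {"tx": 0,"ty": 0,"tz": 0,"roll": 0},
    {"tx": 0,"ty": 0,"tz": 0,"roll": 0},
    {"tx": 0,"ty": 0,"tz": 0,"roll": 0},
    {"tx": 0,"ty": 0,"tz": 0,"roll": 0}
  ]
}}

```text
t: 15.02
tcp_pos: [0.5169, 0.051, 0.0592]
orientation: [1.885, 2.51, 0.005]
contact_force: [-5.8, 4.7, 23.4]
width: 0.174
```

Run:
```python
from h import *
delta(.515,.051,.059,.303+np.pi/2); s=robot.state(); print(s['contact_force'],s['ft_torque'],s['width'])
print(robot.sign_off())
```

```text
t 15.02 tcp [0.5169 0.051  0.0592] yaw 1.853 q6 1.134 -> shift [ 0.5 -1.8  0.2] roll -0.021
[-5.8039812   4.66132229 23.42566592] [0.90601723 1.40016095 0.30155852] 0.17374246224048137
the job is handed in; nothing more can be done
None
```

I pressed the pump to its stop and it came back up. The source plug then went into the well, was turned about 90° clockwise, and was being held pressed home when I handed the job in at 15 s. The hand-in gave no verdict.

**Pump:** the press stopped at a tool height of 65.8 mm with about 25 N. The last picture shows the plunger head up again.

**Plug:**
- **Which one:** I took the white plug with the black wing, not the blue or brown look-alikes.
- **Depth:** the tool height of 59.2 mm matches the flange lying on the collar (expected about 59.3 mm). The downward push was 23 N, against 12 N from the spring.
- **Turn:** the gripper turned to about 1° past the quarter turn from the slot line. No clear torque rise showed the stop, so the angle rests on the gripper pose and the last picture, taken just before a final 2° nudge.
- **Grip:** the fingers were still on the wing, about 15 mm apart, with the grip force set to 80 N.

**What went wrong on the way:**
- The first move was refused because its rows lacked some keys. Nothing moved.
- The first grip on the plug was 7 mm too high, so I opened, lowered and gripped again.
- The final tool position was about 2 mm from my camera estimate of the well centre. I put this down to arm flex, since the bore allows only 1.5 mm.

I never touched the blank plug or the jars, but I did not re-measure their positions at the end.

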